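# Check the refill carton and hold its partner at the front of the spice carousel

### The arm

A 6-joint arm with a two-finger parallel gripper is mounted at the origin on a cart in front of the work surface, level with it; the furniture and walls round the work are solid. World frame = base frame: x ahead of the robot, y to its left, z up, the work surface at z = 0. Lengths are in m, angles in rad, forces in N, time in s.
With the tool pointing down it reaches from about 0.375 to 0.9 m from the base axis. Payload 3.1 kg.
Tool frame: the origin (TCP) lies between the finger pads; the fingertips stand 25 mm ahead of it and the grasp point (between the pads) lies 6 mm ahead of it; z points along the fingers, y is the line along which they close (so a half turn about z gives the same grasp; the last joint's range is limited). The gripper opens to 85 mm and grips with 20 to 120 N. Pads are 22 mm wide; open, the fingers measure 114 mm over their backs; the gripper's body (76 mm by 85 mm) begins 54 mm behind the grasp point. The pads swing forward as they close: fully open they stand 13 mm farther back than shut.
Start: joints at [1.054, 0.527, 1.433, -0, 1.181, -0.178], TCP at [0.208, 0.589, 0.256] pointing down, gripper open.
Joint ranges: [-3.08, 3.08], [-0.75, 2.2], [0.22, 2.44], [-1.43, 4.57], [0, 2.65], [-2.85, 2.85]. Speed limits (rad/s): [2.79, 2.79, 3.14, 3.14, 3.14, 3.14].

### API

Orientations are given as a rotation vector (axis times angle).
In Python, from rig import sensors, viewer, workorder gives the robot as it stands.
- The arm moves only by the shell command python3 -m inch 'ROWS' [OPENING]. ROWS is JSON, a list of rows, each an object with "slide": the shift along the tool's x, y, z in cm, a list of three; "twist": the turn about the tool's z in degrees. In form: [{"slide": [dx, dy, dz], "twist": twist}, ...]. A call has 1 to 10 rows; each row is the pose to reach, as a shift and turn from the pose commanded when the call began, along the tool's axes at that moment; what a row does not reach only later rows make up. A row lasts 1/10 s, in which the tool goes at most 50 mm and 8.59 degrees, less where a joint would pass 70% of its speed; a pose out of reach is approached as far as the arm can. A call with a gripper value outside its range is refused whole. OPENING is the closure in counts, from 0 (fully open) to 255 (shut), set as the call begins (- or left out, the last holds). The fingers move at their own pace and stop on an object; the grip force is fixed at half the most. Time passes only in rows, so rows that repeat a pose let the fingers close. It gives the time, the measured TCP pose, the force, the opening and the grip force at its end, in the units of the state.
- sensors.get_obs(): the state, without advancing time (a new reading comes with each control period).
- viewer.read_camera(name): name is "scene" or "top"; returns a dict with "image" (384x512x3 uint8, red, green, blue), "depth" (384x512 float32, m along the optical axis (not along the pixel's ray), 0 where there is no reading), "fov_y" (degrees; the focal length in pixels is half the picture's height over the tangent of half this angle, whatever the lens; pixels are square), "cx", "cy" (the principal point, pixels), "eye" and "attitude" of the camera in the world. Camera axes: x right, y up, looking along -z (the intrinsics and any distortion apply to the point x, -y, -z); pixel columns grow to the right and rows downward; lengths in m; the calibration is good to about 2 mm. A picture is of the moment at which its call begins.
- workorder.sign_off(): hands the job in; it is judged then, once.
The state is a dict: "time": time; "joint_positions": joint angles; "dq": joint speeds; "tau": joint torques, N m; "ee_pos": TCP position; "eef_rot": TCP orientation; "contact_force": force on the tool from outside, world axes, zero at the start; "torque": the same for the moment, N m; "gripper_width": finger opening in m; "grip_force": force on a finger pad.
Only numpy, scipy, OpenCV 4.12 (cv2) and the standard library are available. Lean on these libraries where they do the work, as an engineer would, in place of code of your own. Each camera call takes 0.05 s, during which the arm holds its last target. There are 200 camera calls.

### The job

A refill has come in the small carton: first fold both of its half-raised long flaps well back past upright, to clear the mouth and see which piece is inside; leave that piece standing in it. Then turn the spice carousel gently by the wooden grip on top until the piece of the same kind stands squarely in the middle of the gap in the rail, with all the jars still upright in their places. Finish while holding the grip firmly, the carousel quite still, so that the jar can be lifted out and topped up; do not let go, and leave everything else where it is.

Things in the scene. Friction and masses are not known exactly. Their poses are not given: they have to be found in the camera images.
- carousel_base: round wooden foot of the spice carousel, 196 mm diameter, 11 mm thick, fixed to the worktop; origin at the centre of its underside, z up. A thin steel rail, its top 61 mm above the worktop, runs round its edge on posts, 92 mm from the axis, but leaves a gap of 96 degrees at the front; the middle of the gap lies along the foot's -x axis, within 0.4 rad of facing the robot
- rail_gap (a point): middle of the gap in the carousel's rail, at rail height, 92 mm from the turning axis along the foot's -x
- turntable (a joint): turning angle of the carousel's tray about the upright axis through the foot's centre (rad, anticlockwise from above positive, 0 at the start, 7 rad free either way). It turns very freely, about 0.01 N m
- tray_floor (a point): centre of the tray's floor, on the turning axis, 24 mm above the worktop, turning with the tray. The tray is 176 mm across with a low wire lip; a cross of 24 mm high dividers along its x and y makes four compartments, in each of which one jar stands loose, about 52 mm from the axis; jar tops are at most 130 mm above the worktop
- grip: flat upright wooden grip on the 12 mm post in the middle of the tray, fixed to the tray and turning with it: 60 mm long (its x), 14 mm thick (its y), 38 mm tall (its z). Origin at its middle, on the turning axis, 170 mm above the worktop; its x and y lie along the tray's dividers, so the jars stand diagonally to it
- carton: small cardboard carton fixed to the worktop, 130 mm (its x) by 140 mm (its y) by 125 mm tall, walls 4 mm; origin at the centre of its underside, z up. One jar of at most 105 mm stands loose in it, near the middle. Its short flaps (x sides) are already folded down outside; the two long flaps, left and right, stand half raised
- flap_left (a joint): opening angle of the carton's left long flap (rad): 0 lying closed, 1.57 upright, 2.7 fully back at its stop. Hinge on the top edge of the carton's +y wall (70 mm from the centre, 125 mm up); 128 mm long, 67 mm from hinge to free edge, 3 mm thick, smooth card (friction about 0.35); stays where put (0.02 N m). Starts at 0.65 to 0.85, which leaves a slot of 33 to 52 mm between the free edges
- flap_right (a joint): the same for the right long flap, hinged on the top edge of the carton's -y wall and opening towards -y
- flap_left_edge (a point): middle of the left flap's free edge, 67 mm from its hinge
- flap_right_edge (a point): middle of the right flap's free edge, 67 mm from its hinge
- jar_spice: on the carousel, in one of its four compartments: slim straight spice jar, 40 mm diameter, 105 mm tall, with a wide screw cap as broad as the glass; origin at the centre of its underside, z up
- jar_tub: on the carousel, in one of its four compartments: low round tub, 62 mm diameter, only 35 mm tall, with a broad flat screw lid; origin at the centre of its underside, z up
- jar_dropper: on the carousel, in one of its four compartments: small dropper bottle, 33 mm diameter, 102 mm tall, shoulders narrowing to a thin rubber dropper on top; origin at the centre of its underside, z up
- jar_preserve: on the carousel, in one of its four compartments: squat wide preserve jar, 58 x 62 mm, 86 mm tall, with a broad flat lid; origin at the centre of its underside, z up
- refill_spice: a second piece just like the one on the carousel: slim straight spice jar, 40 mm diameter, 105 mm tall, with a wide screw cap as broad as the glass; origin at the centre of its underside. Exactly one of the four refill pieces stands in the carton, the other three on the worktop behind it
- refill_tub: a second piece just like the one on the carousel: low round tub, 62 mm diameter, only 35 mm tall, with a broad flat screw lid; origin at the centre of its underside. Exactly one of the four refill pieces stands in the carton, the other three on the worktop behind it
- refill_dropper: a second piece just like the one on the carousel: small dropper bottle, 33 mm diameter, 102 mm tall, shoulders narrowing to a thin rubber dropper on top; origin at the centre of its underside. Exactly one of the four refill pieces stands in the carton, the other three on the worktop behind it
- refill_preserve: a second piece just like the one on the carousel: squat wide preserve jar, 58 x 62 mm, 86 mm tall, with a broad flat lid; origin at the centre of its underside. Exactly one of the four refill pieces stands in the carton, the other three on the worktop behind it
- garlic: garlic bulb, 60 mm, lying on the worktop left of the teaspoon; a bystander; origin at its underside
- teaspoon: teaspoon, 132 mm long, lying on the worktop left of the carousel; a bystander; origin at its middle

How it is judged:
On the way, in this order (a step that is already met when the one before it is completed fails the run):
1. both long flaps are folded back past upright (more than 1.9 rad) (value of joint each of flap_left, flap_right above 1.9 rad), for 0.2 s.
2. the piece of the same kind as the refill in the carton stands in the middle of the carousel's front opening (within 13 mm sideways), brought there with the fingers on the grip (((horizontal distance between refill_spice and carton below 0.055 m and y of jar_spice in the frame of carousel_base between -0.013 and 0.013 m and x of jar_spice in the frame of carousel_base between -0.09 and -0.03 m) or (horizontal distance between refill_tub and carton below 0.055 m and y of jar_tub in the frame of carousel_base between -0.013 and 0.013 m and x of jar_tub in the frame of carousel_base between -0.09 and -0.03 m) or (horizontal distance between refill_dropper and carton below 0.055 m and y of jar_dropper in the frame of carousel_base between -0.013 and 0.013 m and x of jar_dropper in the frame of carousel_base between -0.09 and -0.03 m) or (horizontal distance between refill_preserve and carton below 0.055 m and y of jar_preserve in the frame of carousel_base between -0.013 and 0.013 m and x of jar_preserve in the frame of carousel_base between -0.09 and -0.03 m)) and contact force between the fingers and grip above 2 N), for 0.2 s.
At the end, for the whole second after the job is handed in: Both long flaps stand open past 1.9 rad; the piece matching the refill in the carton stands within 13 mm of the middle line of the carousel's front opening; the fingers hold the wooden grip (contact force above 2 N) and the tray is still (below 0.08 rad/s); all four jars stand upright in the tray (all of step 1 and all of step 2 and velocity of joint turntable between -0.08 and 0.08 rad/s and angle between each of jar_spice, jar_tub, jar_dropper, jar_preserve's own z axis and vertical below 0.2 rad and height (world z) of jar_spice between 0.015 and 0.035 m and horizontal distance between each of jar_spice, jar_tub, jar_dropper, jar_preserve and carousel_base below 0.085 m and height (world z) of jar_tub between 0.015 and 0.035 m and height (world z) of jar_dropper between 0.015 and 0.035 m and height (world z) of jar_preserve between 0.015 and 0.035 m); the arm keeps its last pose, push and grip.
It fails at once if a jar on the carousel is tipped or knocked out of the tray ((angle between jar_spice's own z axis and vertical above 0.4 rad or horizontal distance between jar_spice and carousel_base above 0.1 m or height (world z) of jar_spice above 0.06 m) or (angle between jar_tub's own z axis and vertical above 0.4 rad or horizontal distance between jar_tub and carousel_base above 0.1 m or height (world z) of jar_tub above 0.06 m) or (angle between jar_dropper's own z axis and vertical above 0.4 rad or horizontal distance between jar_dropper and carousel_base above 0.1 m or height (world z) of jar_dropper above 0.06 m) or (angle between jar_preserve's own z axis and vertical above 0.4 rad or horizontal distance between jar_preserve and carousel_base above 0.1 m or height (world z) of jar_preserve above 0.06 m)).
It fails at once if the tray is spun hard (faster than 3 rad/s) (velocity of joint turntable above 3 rad/s or velocity of joint turntable below -3 rad/s).
It fails at once if one of the refills, in the carton or behind it, is tipped, lifted or shifted by more than 30 mm ((distance of refill_spice from where it was at the start of the episode above 0.03 m or angle between refill_spice's own z axis and vertical above 0.4 rad) or (distance of refill_tub from where it was at the start of the episode above 0.03 m or angle between refill_tub's own z axis and vertical above 0.4 rad) or (distance of refill_dropper from where it was at the start of the episode above 0.03 m or angle between refill_dropper's own z axis and vertical above 0.4 rad) or (distance of refill_preserve from where it was at the start of the episode above 0.03 m or angle between refill_preserve's own z axis and vertical above 0.4 rad)).
It fails at once if the garlic or the teaspoon is shifted by more than 30 mm (distance of any of garlic, teaspoon from where it was at the start of the episode above 0.03 m).
It also fails if it takes over 67 s, if anything falls off the work surface, if the arm or the gripper's body presses on something with over 40 N, if the wrist force passes 120 N, or if a joint passes its speed limit or range.

## Working session

There is one attempt and no reset: what is moved stays moved. The work goes in short steps, Python scripts to look and compute and a shell command to move; the robot and the scene stay as the last step left them, time stands still between calls to the robot, and variables do not carry over. Pictures are saved under pics/ and viewed, at most 10 in all, crops included, and the job is handed in when it is done.

```bash
ls; mkdir -p pics; cat > h.py <<'E'
import numpy as np, cv2
from scipy.spatial.transform import Rotation as R
from rig import sensors, viewer, workorder
def cam(n, save=None):
    c=viewer.read_camera(n)
    if save: cv2.imwrite('pics/'+save, c['image'][:,:,::-1])
    return c
def rot(c):
    a=np.array(c['attitude'],float)
    return a if a.shape==(3,3) else (R.from_rotvec(a).as_matrix() if a.size==3 else R.from_quat(a).as_matrix())
def cloud(c):
    d=c['depth']; h,w=d.shape; f=h/2/np.tan(np.radians(c['fov_y'])/2)
    v,u=np.mgrid[:h,:w]
    p=np.stack([(u-c['cx'])/f*d,-(v-c['cy'])/f*d,-d],-1)
    P=p@rot(c).T+np.array(c['eye']); P[d==0]=np.nan
    return P
E
python3 - <<'E'
from h import *
for n in ('scene','top'):
    c=cam(n,n+'0.png'); print({k:v for k,v in c.items() if k not in('image','depth')})
    np.save(n+'0.npy',cloud(c))
    P=cloud(c); print([P[v,u].round(3).tolist() for v,u in((100,256),(192,256),(300,256),(192,100),(192,400))])
print(sensors.get_obs())
E
```

```text
pics
{'fov_y': 50.01706368206762, 'cx': 252.45047974968162, 'cy': 193.39183105939006, 'eye': array([0.13108835, 0.72374501, 1.09204104]), 'attitude': array([ 0.25417198, -0.93472468, -2.50716184])}
[[0.801, -0.528, 0.056], [0.577, -0.102, 0.024], [0.393, 0.246, 0.003], [1.024, 0.169, 0.064], [0.14, -0.534, -0.184]]
{'fov_y': 50.227789542083, 'cx': 251.40913400423696, 'cy': 189.16910474966446, 'eye': array([0.44219366, 0.01417325, 1.37599574]), 'attitude': array([ 0.03998357, -0.07980756, -1.58746341])}
[[0.853, -0.043, -0.001], [0.529, -0.033, 0.111], [0.108, -0.042, -0.373], [0.546, 0.483, 0.003], [0.528, -0.524, 0.007]]
{'time': 0.1, 'joint_positions': array([ 1.05350273e+00,  5.28367027e-01,  1.43375798e+00,  2.11546572e-05,
        1.18138421e+00, -1.78490587e-01]), 'dq': array([ 0.00012496, -0.00273286, -0.00207213,  0.00065749,  0.00048082,
       -0.00067573]), 'tau': array([-1.74321785e-04, -4.43309569e+01, -1.78588325e+01, -2.36473406e-04,
        4.02744205e-03, -2.54280842e-06]), 'ee_pos': array([0.20739367, 0.58897127, 0.25544036]), 'eef_rot': array([-5.29547798e-01, -3.09595787e+00,  2.81910269e-03]), 'contact_force': array([-0.26415817,  0.62631133, -0.01901647]), 'torque': array([-0.02592832, -0.00869035, -0.02946845]), 'grip_force': 0.0, 'gripper_width': 0.08535457721208244}
```

View pics/scene0.png

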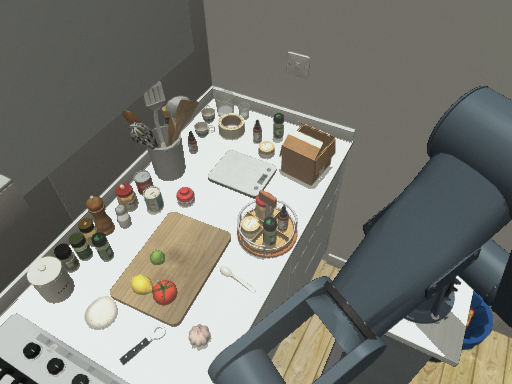

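View pics/top0.png

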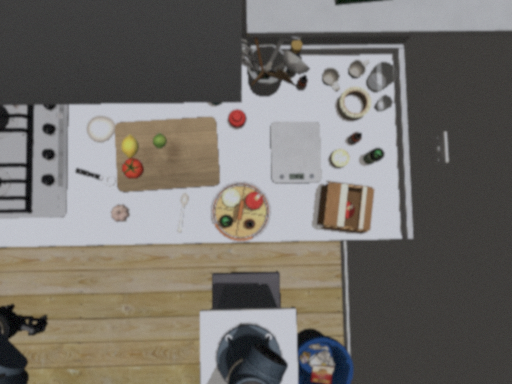

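The pictures show the carton at about (345,207) in the top view, with a red lid in its slot. Behind it stand the tub (340,158), the dropper (354,138) and the spice jar (374,156), so the refill should be the preserve. The carousel is at (240,211), with its red preserve at (254,200).

```bash
python3 - <<'E'
from h import *
t=cv2.imread('pics/top0.png'); s=cv2.imread('pics/scene0.png')
a=cv2.resize(t[172:250,200:385],None,fx=4.2,fy=4.2,interpolation=cv2.INTER_CUBIC)
b=cv2.resize(s[115:265,225:345],None,fx=2.0,fy=2.0,interpolation=cv2.INTER_CUBIC)
b1=cv2.resize(s[185:260,230:305],(260,260),interpolation=cv2.INTER_CUBIC)
out=np.zeros((600,790,3),np.uint8)
a=a[:,:790-13] ; out[:a.shape[0],:a.shape[1]]=a[:327]
out[330:590,:260]=b1
b2=cv2.resize(s[120:185,270:345],(300,260),interpolation=cv2.INTER_CUBIC); out[330:590,270:570]=b2
cv2.imwrite('pics/crop1.png',out)
# cloud summaries
for n in('top','scene'):
    P=np.load(n+'0.npy').reshape(-1,3)
    # carton region
    m=(P[:,0]>.35)&(P[:,0]<.66)&(P[:,1]<-.15)&(P[:,1]>-.55)&(P[:,2]>.1)&(P[:,2]<.25)
    q=P[m]; print(n,'carton',len(q),np.nanmin(q,0).round(3),np.nanmax(q,0).round(3), cv2.minAreaRect(q[:,:2].astype(np.float32)*1000))
    m=(abs(P[:,2]-.061)<.006)&(P[:,0]>.3)&(P[:,0]<.65)&(abs(P[:,1])<.2); q=P[m]
    print('rail',len(q), q.min(0).round(3),q.max(0).round(3))
    m=(P[:,2]>.145)&(P[:,2]<.2)&(P[:,0]>.3)&(P[:,0]<.65)&(abs(P[:,1])<.2); q=P[m]
    print('grip',len(q),np.median(q,0).round(3), q.min(0).round(3),q.max(0).round(3), cv2.minAreaRect(q[:,:2].astype(np.float32)*1000))
    m=(abs(P[:,2]-.011)<.015)&(P[:,2]>.005)&(P[:,0]>.3)&(P[:,0]<.65)&(abs(P[:,1])<.14); q=P[m]
    print('foot',cv2.minEnclosingCircle(q[:,:2].astype(np.float32)*1000))
E
```

```text
Traceback (most recent call last):
ValueError: could not broadcast input array from shape (327,777,3) into shape (328,777,3)
```

```bash
python3 - <<'E'
from h import *
t=cv2.imread('pics/top0.png'); s=cv2.imread('pics/scene0.png')
a=cv2.resize(t[172:250,200:385],(777,327),interpolation=cv2.INTER_CUBIC)
b1=cv2.resize(s[185:260,230:305],(260,260),interpolation=cv2.INTER_CUBIC)
out=np.zeros((600,790,3),np.uint8)
out[:327,:777]=a
out[330:590,:260]=b1
b2=cv2.resize(s[120:185,270:345],(300,260),interpolation=cv2.INTER_CUBIC); out[330:590,270:570]=b2
cv2.imwrite('pics/crop1.png',out)
for n in('top','scene'):
    P=np.load(n+'0.npy').reshape(-1,3); P=P[~np.isnan(P[:,0])]
    m=(P[:,0]>.35)&(P[:,0]<.66)&(P[:,1]<-.15)&(P[:,1]>-.55)&(P[:,2]>.1)&(P[:,2]<.25)
    q=P[m]; print(n,'carton',len(q),np.nanmin(q,0).round(3),np.nanmax(q,0).round(3), cv2.minAreaRect(q[:,:2].astype(np.float32)*1000))
    m=(abs(P[:,2]-.061)<.006)&(P[:,0]>.3)&(P[:,0]<.65)&(abs(P[:,1])<.2); q=P[m]
    print('rail',len(q), q.min(0).round(3),q.max(0).round(3))
    m=(P[:,2]>.145)&(P[:,2]<.2)&(P[:,0]>.3)&(P[:,0]<.65)&(abs(P[:,1])<.2); q=P[m]
    print('grip',len(q),np.median(q,0).round(3), q.min(0).round(3),q.max(0).round(3), cv2.minAreaRect(q[:,:2].astype(np.float32)*1000))
    m=(abs(P[:,2]-.011)<.015)&(P[:,2]>.005)&(P[:,0]>.3)&(P[:,0]<.65)&(abs(P[:,1])<.14); q=P[m]
    print('foot',cv2.minEnclosingCircle(q[:,:2].astype(np.float32)*1000))
E
```

```text
top carton 4068 [ 0.35  -0.546  0.1  ] [ 0.66  -0.237  0.25 ] ((506.7020263671875, -392.21136474609375), (308.3338928222656, 309.8890380859375), 89.33131408691406)
rail 493 [ 0.389 -0.079  0.055] [0.566 0.111 0.067]
grip 100 [0.473 0.017 0.187] [0.444 0.005 0.147] [0.502 0.027 0.195] ((472.5323181152344, 16.199575424194336), (15.59826946258545, 59.02756881713867), 81.93690490722656)
foot ((517.1744384765625, -0.06441628932952881), 190.71109008789062)
scene carton 4146 [ 0.35 -0.55  0.1 ] [ 0.66  -0.233  0.25 ] ((504.884521484375, -391.34722900390625), (309.68621826171875, 316.6583251953125), 0.037573765963315964)
rail 528 [ 0.39  -0.077  0.055] [0.569 0.115 0.067]
grip 199 [0.472 0.023 0.179] [0.444 0.011 0.149] [0.504 0.031 0.193] ((474.52703857421875, 20.38248062133789), (14.404709815979004, 61.29591369628906), 82.07904052734375)
foot ((526.26171875, -0.5958480834960938), 184.14584350585938)
```

View pics/crop1.png

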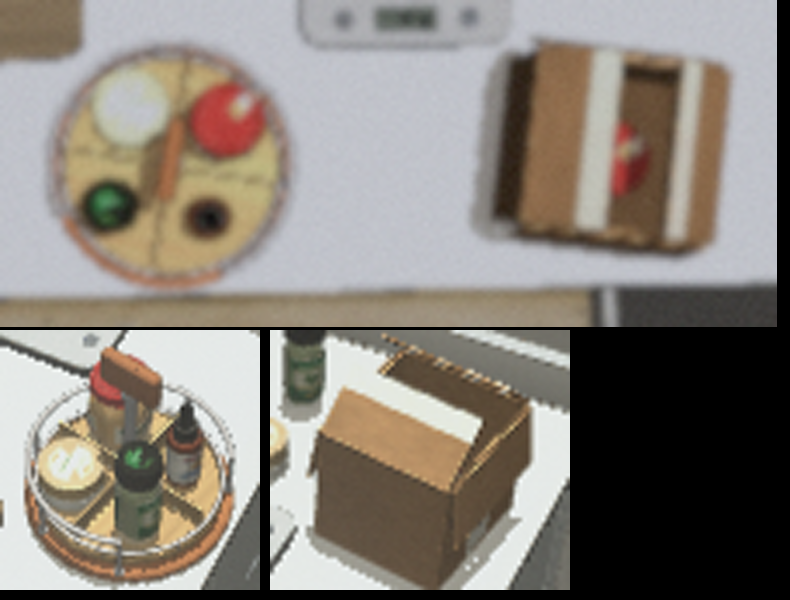

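The crop shows the gap side of the rail towards the robot, with the rail missing over the red foot arc around crop (140,280). The grip is nearly along x, and the red lid is in the slot of the carton. Next come precise fits.

```bash
python3 - <<'E'
from h import *
from scipy.optimize import least_squares
T=np.load('top0.npy'); S=np.load('scene0.npy')
for n,P0 in(('top',T),('scene',S)):
    P=P0.reshape(-1,3); P=P[~np.isnan(P[:,0])]
    g=P[(P[:,2]>.15)&(P[:,2]<.2)&(P[:,0]>.4)&(P[:,0]<.55)&(abs(P[:,1]-.02)<.06)]
    top=g[g[:,2]>.183]; c0=top[:,:2].mean(0)
    u,s,v=np.linalg.svd(top[:,:2]-c0); print(n,'griptop',c0.round(4),np.degrees(np.arctan2(v[0][1],v[0][0]))%180)
    m=(P[:,2]>.050)&(P[:,2]<.068)&(np.hypot(P[:,0]-.474,P[:,1]-.018)>.082)&(np.hypot(P[:,0]-.474,P[:,1]-.018)<.102); q=P[m]
    f=least_squares(lambda p:np.hypot(q[:,0]-p[0],q[:,1]-p[1])-.092,[.474,.018],loss='soft_l1',f_scale=.003); c=f.x
    an=np.degrees(np.arctan2(q[:,1]-c[1],q[:,0]-c[0]))%360
    h,_=np.histogram(an,bins=72,range=(0,360)); print(c.round(4)); print(h.tolist())
    # heights map carton
    m=(P[:,0]>.38)&(P[:,0]<.6)&(P[:,1]<-.15)&(P[:,1]>-.46)&(P[:,2]>.12)&(P[:,2]<.25); q=P[m]
    print('carton',len(q),q.min(0).round(3),q.max(0).round(3),cv2.minAreaRect(q[:,:2].astype(np.float32)*1000))
    i=np.argsort(-q[:,2])[:8]; print(q[i].round(3).tolist())
# profile through top cam row 207
for r in (190,200,207,215,225):
  print(r,[(u,)+tuple((T[r,u]*1000).round().astype(int)) for u in range(314,378,3) if not np.isnan(T[r,u,0])])
E
```

```text
top griptop [0.4717 0.0171] 170.17918053711605
[0.4727 0.0163]
[6, 5, 5, 4, 4, 4, 6, 4, 6, 5, 5, 5, 5, 4, 5, 5, 3, 6, 5, 4, 5, 5, 2, 0, 0, 0, 0, 0, 0, 0, 0, 0, 0, 0, 0, 0, 0, 0, 0, 0, 0, 4, 5, 5, 6, 5, 5, 5, 5, 4, 5, 5, 3, 5, 5, 4, 4, 5, 4, 5, 4, 4, 6, 4, 6, 4, 4, 6, 4, 4, 5, 3]
carton 1504 [ 0.403 -0.393  0.12 ] [ 0.555 -0.237  0.18 ] ((478.4051513671875, -316.0250244140625), (143.9874725341797, 138.90301513671875), 81.4192123413086)
[[0.428, -0.33, 0.18], [0.443, -0.335, 0.176], [0.505, -0.346, 0.176], [0.517, -0.344, 0.176], [0.42, -0.331, 0.175], [0.529, -0.3, 0.175], [0.466, -0.339, 0.175], [0.534, -0.348, 0.175]]
scene griptop [0.4728 0.0207] 170.40075160553636
[0.474  0.0189]
[5, 5, 3, 4, 2, 5, 6, 7, 5, 5, 4, 5, 5, 5, 5, 4, 5, 7, 5, 6, 4, 6, 4, 0, 0, 0, 0, 0, 0, 0, 0, 0, 0, 0, 0, 0, 0, 0, 0, 0, 0, 6, 4, 4, 5, 4, 2, 4, 6, 4, 3, 6, 6, 4, 4, 2, 0, 0, 0, 0, 0, 0, 0, 0, 4, 4, 4, 4, 4, 4, 2, 4]
carton 970 [ 0.402 -0.392  0.12 ] [ 0.558 -0.233  0.176] ((479.4613037109375, -313.26678466796875), (146.44400024414062, 141.92149353027344), 81.85761260986328)
[[0.506, -0.34, 0.176], [0.526
[... 5238 characters left out ...]
t64(-274), np.int64(155)), (341, np.int64(423), np.int64(-280), np.int64(168)), (344, np.int64(421), np.int64(-331), np.int64(2)), (347, np.int64(420), np.int64(-341), np.int64(1)), (350, np.int64(420), np.int64(-352), np.int64(-2)), (353, np.int64(420), np.int64(-360), np.int64(7)), (356, np.int64(420), np.int64(-371), np.int64(1)), (359, np.int64(423), np.int64(-332), np.int64(174)), (362, np.int64(422), np.int64(-344), np.int64(164)), (365, np.int64(422), np.int64(-357), np.int64(149)), (368, np.int64(421), np.int64(-370), np.int64(137)), (371, np.int64(419), np.int64(-422), np.int64(3)), (374, np.int64(419), np.int64(-432), np.int64(2)), (377, np.int64(419), np.int64(-443), np.int64(0))]
```

```bash
python3 -m inch '[{"slide":[-3.4,-3.0,-3],"twist":-3},{"slide":[-6.8,-6.0,-5],"twist":-6},{"slide":[-10,-9,-6],"twist":-9},{"slide":[-13.5,-12,-6],"twist":-11.6},{"slide":[-17,-15,-6],"twist":-11.6},{"slide":[-20.5,-18,-6],"twist":-11.6},{"slide":[-24,-21.3,-6],"twist":-11.6},{"slide":[-27.5,-24.5,-6],"twist":-11.6},{"slide":[-31,-28,-6],"twist":-11.6},{"slide":[-34,-31,-6],"twist":-11.6}]' 255
cat >> h.py <<'E'
def go(x,y,z,yaw=None):
    "print the slide in cm and twist for a world target TCP (tool pointing down), yaw of tool y in deg"
    o=sensors.get_obs(); M=R.from_rotvec(o['eef_rot']).as_matrix(); y0=np.degrees(np.arctan2(M[1,1],M[0,1]))
    d=M.T@(np.array([x,y,z])-o['ee_pos'])*100
    print('slide',d.round(2),'twist',None if yaw is None else round(-((yaw-y0+180)%360-180),1),'yaw',round(y0,1),'j6',o['joint_positions'][5].round(2),'pos',np.array(o['ee_pos']).round(4),'F',np.array(o['contact_force']).round(1),'t',o['time'])
E
python3 - <<'E'
from h import *
go(.478,-.317,.26,82.2)
E
```

```text
time: 1.1
ee_pos: [0.4258, 0.1819, 0.3161]
eef_rot: [-0.215, -3.134, 0.0]
contact_force: [0.7, 0.9, 0.8]
gripper_width: -0.0001
grip_force: 0.0
slide [-11.99 -48.71   5.62] twist -0.1 yaw 82.1 j6 -1.27 pos [0.4258 0.1819 0.3161] F [0.7 0.9 0.8] t 1.1
```

```bash
python3 -m inch '[{"slide":[-1.2,-4.9,0.5]},{"slide":[-2.4,-9.7,1]},{"slide":[-3.6,-14.6,1.5]},{"slide":[-4.8,-19.5,2]},{"slide":[-6,-24.3,2.5]},{"slide":[-7.2,-29.2,3]},{"slide":[-8.4,-34,3.5]},{"slide":[-9.6,-39,4]},{"slide":[-10.8,-43.8,5]},{"slide":[-12,-48.5,5.6]}]'
python3 -m inch '[{"slide":[0,0,0]},{"slide":[0,0,0]},{"slide":[0,0,0]}]'
python3 - <<'E'
from h import *
go(.478,-.316,.166,82.2)
c=cam('top'); s=cam('scene')
a=cv2.resize(c['image'][160:250,290:410],(480,360),interpolation=3); b=cv2.resize(s['image'][90:190,250:370],(312,260),interpolation=3)
o=np.zeros((360,792,3),np.uint8); o[:,:480]=a; o[:260,480:]=b; cv2.imwrite('pics/a1.png',o[:,:,::-1])
E
```

```text
slide [-11.98 -48.6   15.02] twist -0.1 yaw 82.1 j6 -1.27 pos [0.4258 0.1819 0.3161] F [0.7 0.9 0.8] t 1.1schema error: expected keys slide, twist
schema error: expected keys slide, twist
```

View pics/a1.png

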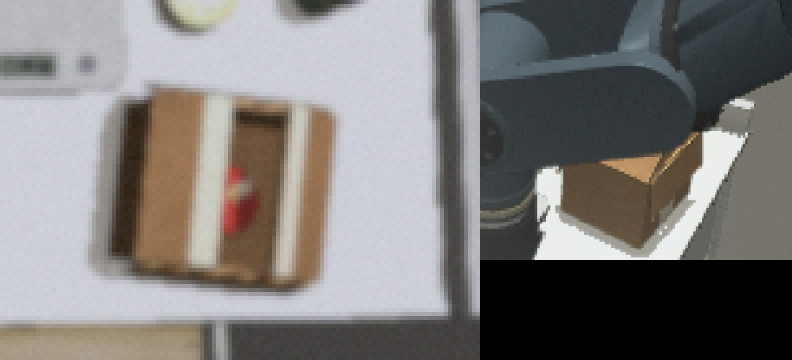

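The moves were refused because they lacked twist. The picture still shows the untouched carton, with the slot at about (258,190).

```bash
python3 -m inch '[{"slide":[-1.2,-4.9,0.5],"twist":0},{"slide":[-2.4,-9.7,1],"twist":0},{"slide":[-3.6,-14.6,1.5],"twist":0},{"slide":[-4.8,-19.5,2],"twist":0},{"slide":[-6,-24.3,2.5],"twist":0},{"slide":[-7.2,-29.2,3],"twist":0},{"slide":[-8.4,-34,3.5],"twist":0},{"slide":[-9.6,-39,4],"twist":0},{"slide":[-10.8,-43.8,5],"twist":0},{"slide":[-12,-48.5,5.6],"twist":0}]'
python3 -m inch '[{"slide":[0,0,0],"twist":0},{"slide":[0,0,0],"twist":0},{"slide":[0,0,0],"twist":0}]'
python3 - <<'E'
from h import *
go(.478,-.316,.166,82.2)
E
```

```text
time: 2.2
ee_pos: [0.478, -0.3104, 0.2598]
eef_rot: [-0.213, -3.133, -0.003]
contact_force: [-0.0, 0.3, -1.1]
gripper_width: -0.0005
grip_force: 0.0
time: 2.5
ee_pos: [0.4778, -0.3079, 0.2603]
eef_rot: [-0.212, -3.133, -0.003]
contact_force: [0.3, -0.1, 0.5]
gripper_width: -0.0001
grip_force: 0.0
slide [-0.15 -0.82  9.43] twist 0.1 yaw 82.3 j6 -2.21 pos [ 0.4778 -0.3079  0.2603] F [ 0.3 -0.1  0.5] t 2.5
```

```bash
python3 -m inch '[{"slide":[-0.1,-0.8,0],"twist":0},{"slide":[-0.1,-0.8,3],"twist":0},{"slide":[-0.1,-0.8,6],"twist":0},{"slide":[-0.1,-0.8,9],"twist":0},{"slide":[-0.1,-0.8,9.4],"twist":0},{"slide":[-0.1,-0.8,9.4],"twist":0}]'
python3 - <<'E'
from h import *
go(.478,-.316,.166,82.2)
c=cam('top','b_.png')
P=cloud(c); q=P.reshape(-1,3); 
cv2.imwrite('pics/b1.png',cv2.resize(c['image'][160:250,290:410],(640,480),interpolation=3)[:,:,::-1])
E
```

```text
time: 3.1
ee_pos: [0.4779, -0.3171, 0.1666]
eef_rot: [-0.212, -3.133, -0.001]
contact_force: [-0.2, -0.1, 0.7]
gripper_width: -0.0001
grip_force: 0.0
slide [0.   0.11 0.06] twist 0.1 yaw 82.3 j6 -2.22 pos [ 0.4779 -0.3171  0.1666] F [-0.2 -0.1  0.7] t 3.1
```

View pics/b1.png

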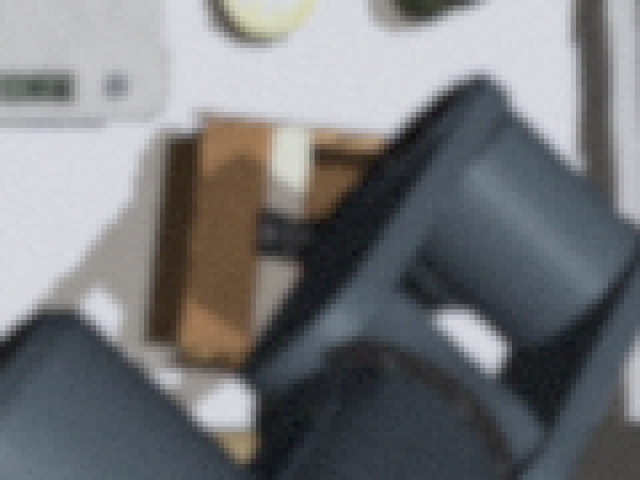

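The gripper hangs in the slot at (290,235) without contact. Now I push the left flap over.

```bash
python3 -m inch '[{"slide":[0,0.8,0],"twist":0},{"slide":[0,1.6,0],"twist":0},{"slide":[0,2.4,0],"twist":0},{"slide":[0,3.2,0],"twist":0},{"slide":[0,4,0],"twist":0},{"slide":[0,4.8,0],"twist":0},{"slide":[0,5.6,0],"twist":0},{"slide":[0,6.4,0],"twist":0},{"slide":[0,7.2,0],"twist":0},{"slide":[0,7.7,0],"twist":0}]'
python3 -m inch '[{"slide":[0,0,0],"twist":0},{"slide":[0,0,0],"twist":0}]'
python3 - <<'E'
from h import *
go(.478,-.316,.166,82.2)
c=cam('top')
cv2.imwrite('pics/b2.png',cv2.resize(c['image'][160:250,290:410],(640,480),interpolation=3)[:,:,::-1])
P=cloud(c)
for r in (188,190,192,195): print([(u,)+tuple((P[r,u]*1000).round().astype(int).tolist()) for u in range(306,350,2) if not np.isnan(P[r,u,0])])
E
```

```text
time: 4.15
ee_pos: [0.4892, -0.2414, 0.1696]
eef_rot: [0.214, 3.13, -0.004]
contact_force: [0.7, -1.2, -0.6]
gripper_width: -0.0001
grip_force: 0.4
time: 4.35
ee_pos: [0.4881, -0.2409, 0.1663]
eef_rot: [-0.213, -3.133, -0.001]
contact_force: [-0.3, -0.6, 1.5]
gripper_width: 0.0003
grip_force: 0.3
slide [-0.01 -7.57  0.02] twist 0.0 yaw 82.2 j6 -2.1 pos [ 0.4881 -0.2409  0.1663] F [-0.3 -0.6  1.5] t 4.35
[(306, 548, -206, 2), (308, 547, -212, 5), (310, 547, -219, 3), (312, 548, -227, -3), (314, 547, -234, 0), (316, 547, -241, -3), (318, 533, -213, 178), (320, 534, -220, 173), (322, 534, -228, 162), (324, 535, -236, 154), (326, 536, -246, 136), (328, 512, -184, 451), (330, 511, -186, 463), (332, 511, -190, 467), (334, 509, -188, 494), (336, 508, -191, 499), (338, 508, -196, 499), (340, 508, -200, 498), (342, 508, -204, 499), (344, 510, -215, 474), (346, 510, -219, 476), (348, 510, -224, 474)]
[(306, 541, -206, 0), (308, 541, -213, -1), (310, 541, -220, -3), (312, 540, -226, 1), (314, 541, -234, -2), (316, 540, -240, 0), (318, 527, -213, 180), (320, 528, -220, 172), (322, 529, -229, 159
[... 599 characters left out ...]
 500, -181, 504), (334, 499, -184, 511), (336, 499, -189, 510), (338, 499, -194, 505), (340, 499, -198, 505), (342, 501, -209, 477), (344, 501, -215, 473), (346, 501, -219, 475), (348, 501, -223, 475)]
[(306, 524, -206, -1), (308, 524, -213, -2), (310, 523, -218, 5), (312, 524, -226, -1), (314, 524, -233, -1), (316, 523, -239, 2), (318, 512, -211, 185), (320, 513, -221, 166), (322, 514, -228, 158), (324, 497, -176, 445), (326, 496, -178, 456), (328, 494, -177, 484), (330, 493, -176, 509), (332, 492, -178, 520), (334, 492, -183, 515), (336, 492, -188, 511), (338, 492, -192, 512), (340, 495, -206, 471), (342, 494, -210, 475), (344, 494, -215, 473), (346, 494, -219, 474), (348, 494, -223, 475)]
```

View pics/b2.png

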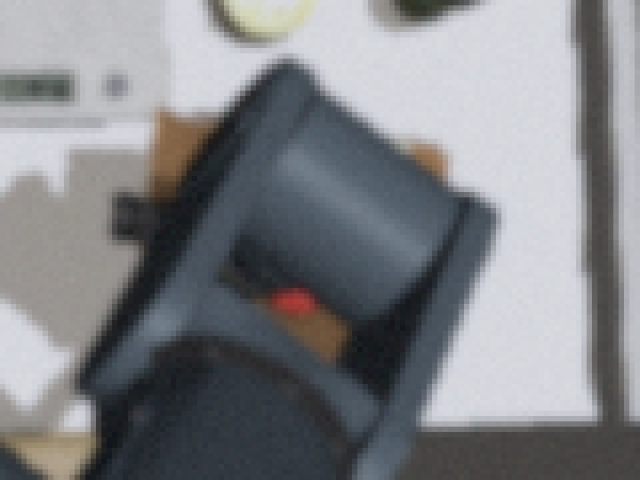

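The left flap now leans outward at about 2.2 rad (its face at pixels 150–220, 110–190). I push it a little further, then cross over and push the right one.

```bash
python3 -m inch '[{"slide":[0,0.4,0],"twist":0},{"slide":[0,0.6,0],"twist":0},{"slide":[0,0.6,0],"twist":0},{"slide":[0,-3,0],"twist":0},{"slide":[0,-6,0],"twist":0},{"slide":[0,-7.5,0],"twist":0},{"slide":[0,-8.3,0],"twist":0},{"slide":[0,-9.1,0],"twist":0},{"slide":[0,-9.9,0],"twist":0},{"slide":[0,-10.7,0],"twist":0}]'
python3 -m inch '[{"slide":[0,-0.8,0],"twist":0},{"slide":[0,-1.6,0],"twist":0},{"slide":[0,-2.4,0],"twist":0},{"slide":[0,-3.2,0],"twist":0},{"slide":[0,-4,0],"twist":0},{"slide":[0,-4.7,0],"twist":0},{"slide":[0,-5.2,0],"twist":0},{"slide":[0,-5.2,0],"twist":0}]'
python3 - <<'E'
from h import *
go(.478,-.316,.166,82.2)
E
```

```text
time: 5.4
ee_pos: [0.4745, -0.3407, 0.1717]
eef_rot: [-0.215, -3.134, -0.018]
contact_force: [-3.4, 27.7, 52.8]
gripper_width: -0.0004
grip_force: 30.4
time: 6.2
ee_pos: [0.4664, -0.3995, 0.1656]
eef_rot: [-0.215, -3.133, -0.001]
contact_force: [-0.4, 0.9, -0.6]
gripper_width: 0.0002
grip_force: 0.0
slide [-0.01  8.43 -0.04] twist -0.0 yaw 82.2 j6 -2.32 pos [ 0.4664 -0.3995  0.1656] F [-0.4  0.9 -0.6] t 6.2
```

```bash
python3 -m inch '[{"slide":[0,2.5,0],"twist":0},{"slide":[0,5,0],"twist":0},{"slide":[0,7,-3],"twist":0},{"slide":[0,7.5,-7],"twist":0},{"slide":[0,9,-10],"twist":0},{"slide":[0,13,-13],"twist":0},{"slide":[0,18,-13],"twist":0},{"slide":[0,22.5,-13],"twist":0},{"slide":[0,27,-13],"twist":0},{"slide":[0,31,-13],"twist":0}]'
python3 - <<'E'
from h import *
go(.473,.018,.25,80.3)
c=cam('top'); s=cam('scene')
cv2.imwrite('pics/b3.png',cv2.resize(c['image'][130:250,200:410],(790,452),interpolation=3)[:,:,::-1])
P=cloud(c)
for r in (190,200,215,): print([(u,)+tuple((P[r,u]*1000).round().astype(int).tolist()) for u in list(range(314,330,2))+list(range(350,384,2)) if not np.isnan(P[r,u,0])])
E
```

```text
time: 7.2
ee_pos: [0.5086, -0.0898, 0.2963]
eef_rot: [-0.213, -3.133, -0.001]
contact_force: [-0.3, -0.3, 0.3]
gripper_width: -0.0001
grip_force: 0.0
slide [ 4.98 10.19  4.63] twist 1.9 yaw 82.2 j6 -1.83 pos [ 0.5086 -0.0898  0.2963] F [-0.3 -0.3  0.3] t 7.2
[(314, 497, -124, 606), (316, 498, -130, 594), (318, 497, -131, 611), (320, 497, -136, 607), (322, 497, -139, 609), (324, 497, -143, 607), (326, 497, -148, 603), (328, 531, -254, 126), (350, 536, -346, 37), (352, 535, -351, 42), (354, 535, -356, 48), (356, 534, -359, 60), (358, 534, -365, 62), (360, 532, -367, 79), (362, 532, -372, 84), (364, 531, -376, 90), (366, 531, -382, 92), (368, 530, -385, 102), (370, 530, -391, 105), (372, 528, -390, 126), (374, 528, -396, 128), (376, 528, -402, 128), (378, 528, -408, 130), (380, 527, -412, 135), (382, 527, -416, 142)]
[(314, 478, -122, 615), (316, 478, -125, 620), (318, 478, -129, 617), (320, 477, -132, 620), (322, 478, -137, 615), (324, 500, -238, 137), (326, 500, -247, 126), (328, 506, -279, 2), (350, 504, -353, 4), (352, 504, -361, 2), (354, 504, -368, 1), (356, 504, -376, -4), (358, 504, -381, 4), (360, 503, -386, 10), (362, 503, -387, 29), (364, 501, -386, 53), (366, 500, -386, 76), (368, 499, -387, 94), (370, 498, -385, 119), (372, 503, -429, 2), (374, 497, -393, 132), (376, 497, -400, 131), (378, 497, -405, 132), (380, 496, -408, 143), (382, 497, -415, 139)]
[(314, 450, -118, 633), (316, 450, -122, 629), (318, 450, -127, 627), (320, 454, -224, 141), (322, 454, -230, 139), (324, 454, -237, 134), (326, 454, -246, 120), (328, 455, -279, -4), (350, 453, -330, 84), (352, 453, -336, 87), (354, 454, -365, 5), (356, 454, -374, -2), (358, 453, -380, -1), (360, 453, -379, 25), (362, 453, -380, 47), (364, 452, -379, 72), (366, 452, -380, 90), (368, 452, -379, 111), (370, 452, -380, 129), (372, 452, -386, 128), (374, 451, -391, 134), (376, 451, -396, 138), (378, 451, -403, 135), (380, 451, -408, 136), (382, 451, -411, 146)]
```

View pics/b3.png

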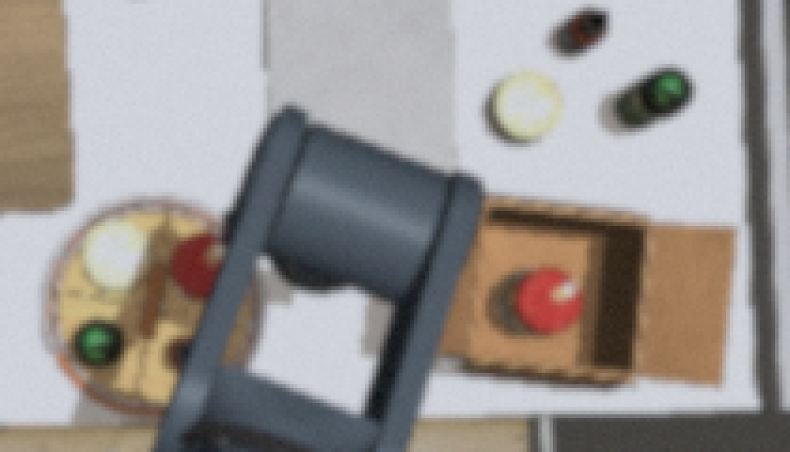

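Both flaps lie well back (right face at 640–735; both about 2.6 rad from the depth) and the red-lidded preserve jar stands in the carton at (550,302). So the preserve jar has to come to the gap. Next I open the gripper over the grip.

```bash
python3 -m inch '[{"slide":[1.5,3,0],"twist":1.9},{"slide":[3,6,0],"twist":1.9},{"slide":[4.2,9,2],"twist":1.9},{"slide":[5,10.1,4],"twist":1.9},{"slide":[5,10.1,4],"twist":1.9},{"slide":[5,10.1,4],"twist":1.9},{"slide":[5,10.1,4],"twist":1.9},{"slide":[5,10.1,4],"twist":1.9}]' 0
python3 - <<'E'
from h import *
go(.473,.018,.178,80.3)
print(sensors.get_obs()['gripper_width'])
E
```

```text
time: 8.1
ee_pos: [0.4743, 0.0136, 0.2575]
eef_rot: [0.268, 3.128, -0.001]
contact_force: [-0.7, 0.8, 0.1]
gripper_width: 0.0856
grip_force: 0.0
slide [0.23 0.41 7.95] twist -0.1 yaw 80.2 j6 -1.61 pos [0.4743 0.0136 0.2575] F [-0.7  0.8  0.1] t 8.1
0.08561252678591581
```

```bash
python3 -m inch '[{"slide":[0.1,0.4,2],"twist":0},{"slide":[0.1,0.4,4],"twist":0},{"slide":[0.1,0.4,6],"twist":0},{"slide":[0.1,0.4,7.5],"twist":0},{"slide":[0.1,0.4,7.9],"twist":0},{"slide":[0.1,0.4,7.9],"twist":0}]'
python3 - <<'E'
from h import *
go(.473,.018,.178,80.3)
E
python3 -m inch '[{"slide":[0,0,0],"twist":0},{"slide":[0,0,0],"twist":0},{"slide":[0,0,0],"twist":0},{"slide":[0,0,0],"twist":0},{"slide":[0,0,0],"twist":0},{"slide":[0,0,0],"twist":0}]' 255
python3 - <<'E'
from h import *
go(.473,.018,.178,80.3)
E
```

```text
time: 8.7
ee_pos: [0.4731, 0.0184, 0.1777]
eef_rot: [-0.267, -3.13, 0.0]
contact_force: [0.6, -0.3, 0.3]
gripper_width: 0.0857
grip_force: 0.0
slide [ 0.   -0.05 -0.03] twist -0.1 yaw 80.2 j6 -1.6 pos [0.4731 0.0184 0.1777] F [ 0.6 -0.3  0.3] t 8.7
time: 9.3
ee_pos: [0.4728, 0.0184, 0.1782]
eef_rot: [0.265, 3.13, -0.002]
contact_force: [-1.8, -3.8, 2.9]
gripper_width: 0.0131
grip_force: 59.2
slide [-0.03 -0.03  0.02] twist 0.0 yaw 80.3 j6 -1.6 pos [0.4728 0.0184 0.1782] F [-1.8 -3.8  2.9] t 9.3
```

```bash
python3 -m inch '[{"slide":[0,0,0],"twist":1},{"slide":[0,0,0],"twist":3},{"slide":[0,0,0],"twist":6},{"slide":[0,0,0],"twist":10},{"slide":[0,0,0],"twist":14},{"slide":[0,0,0],"twist":18},{"slide":[0,0,0],"twist":22},{"slide":[0,0,0],"twist":26},{"slide":[0,0,0],"twist":29},{"slide":[0,0,0],"twist":30}]'
python3 - <<'E'
from h import *
go(.4728,.0184,.178,80.3)
E
```

```text
time: 10.3
ee_pos: [0.473, 0.0189, 0.1782]
eef_rot: [1.07, 2.953, 0.0]
contact_force: [-2.6, -1.8, 4.4]
gripper_width: 0.0134
grip_force: 59.3
slide [-0.01 -0.05  0.02] twist -30.1 yaw 50.2 j6 -1.07 pos [0.473  0.0189 0.1782] F [-2.6 -1.8  4.4] t 10.3
```

Smooth. Now I continue to a total of 146°.

```bash
python3 -m inch '[{"slide":[0,0,0],"twist":1},{"slide":[0,0,0],"twist":4},{"slide":[0,0,0],"twist":8},{"slide":[0,0,0],"twist":12},{"slide":[0,0,0],"twist":16},{"slide":[0,0,0],"twist":20},{"slide":[0,0,0],"twist":24},{"slide":[0,0,0],"twist":28},{"slide":[0,0,0],"twist":32},{"slide":[0,0,0],"twist":36}]'
python3 -m inch '[{"slide":[0,0,0],"twist":4},{"slide":[0,0,0],"twist":8},{"slide":[0,0,0],"twist":12},{"slide":[0,0,0],"twist":16},{"slide":[0,0,0],"twist":20},{"slide":[0,0,0],"twist":24},{"slide":[0,0,0],"twist":28},{"slide":[0,0,0],"twist":32},{"slide":[0,0,0],"twist":36},{"slide":[0,0,0],"twist":40}]'
python3 -m inch '[{"slide":[0,0,0],"twist":4},{"slide":[0,0,0],"twist":8},{"slide":[0,0,0],"twist":12},{"slide":[0,0,0],"twist":16},{"slide":[0,0,0],"twist":20},{"slide":[0,0,0],"twist":24},{"slide":[0,0,0],"twist":28},{"slide":[0,0,0],"twist":32},{"slide":[0,0,0],"twist":36},{"slide":[0,0,0],"twist":39}]'
python3 -m inch '[{"slide":[0,0,0],"twist":1},{"slide":[0,0,0],"twist":1},{"slide":[0,0,0],"twist":1},{"slide":[0,0,0],"twist":1},{"slide":[0,0,0],"twist":1}]'
python3 - <<'E'
from h import *
go(.4728,.0184,.178,80.3-146.3)
c=cam('top'); s=cam('scene')
o=np.zeros((400,800,3),np.uint8)
o[:,:400]=cv2.resize(c['image'][170:250,200:280],(400,400),interpolation=3)
o[:,400:]=cv2.resize(s['image'][170:270,220:320],(400,400),interpolation=3)
cv2.imwrite('pics/c1.png',o[:,:,::-1])
for n,k in(('top',c),('scene',s)):
    P=cloud(k); hsv=cv2.cvtColor(k['image'],cv2.COLOR_RGB2HSV)
    red=((hsv[...,0]<6)|(hsv[...,0]>172))&(hsv[...,1]>140)&(abs(P[...,2]-.105)<.025)&(np.hypot(P[...,0]-.473,P[...,1]-.018)<.1)
    q=P[red]; print(n,len(q),q.mean(0).round(3) if len(q) else None, (q.min(0)/2+q.max(0)/2).round(3) if len(q) else None)
E
```

```text
time: 11.3
ee_pos: [0.4736, 0.0192, 0.1782]
eef_rot: [1.932, 2.476, 0.003]
contact_force: [0.4, 0.4, 3.5]
gripper_width: 0.013
grip_force: 59.1
time: 12.3
ee_pos: [0.4744, 0.0191, 0.1782]
eef_rot: [2.662, 1.665, 0.005]
contact_force: [2.0, 0.5, 2.8]
gripper_width: 0.0132
grip_force: 58.8
time: 13.3
ee_pos: [0.4749, 0.0186, 0.1782]
eef_rot: [3.065, 0.682, 0.007]
contact_force: [3.6, -2.0, 1.2]
gripper_width: 0.013
grip_force: 58.8
time: 13.8
ee_pos: [0.4749, 0.0186, 0.1782]
eef_rot: [3.07, 0.661, 0.007]
contact_force: [5.7, -1.8, 1.4]
gripper_width: 0.0134
grip_force: 58.8
slide [-0.2  -0.07  0.02] twist 0.3 yaw -65.7 j6 0.95 pos [0.4749 0.0186 0.1782] F [ 5.7 -1.8  1.4] t 13.8
top 111 [0.421 0.036 0.11 ] [0.42  0.035 0.11 ]
scene 28 [0.412 0.052 0.111] [0.411 0.053 0.111]
```

View pics/c1.png

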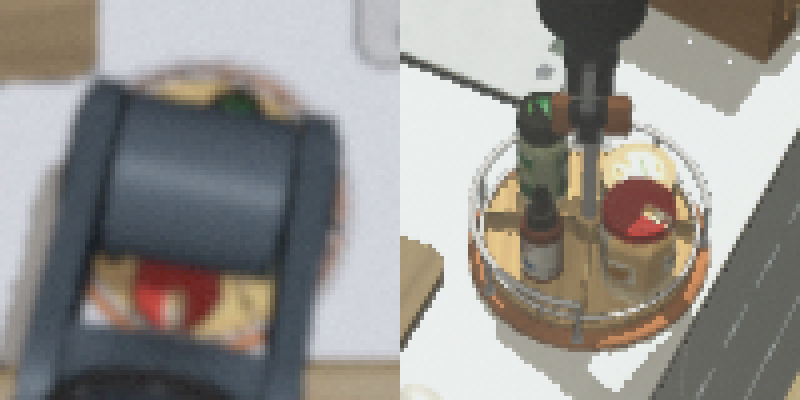

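The preserve jar stands at the front opening (scene crop 640,240) with all the jars upright. I check its sideways offset against the gap direction.

```bash
python3 - <<'E'
from h import *
mids=[]
for n,c in(('top',(.4727,.0163)),('scene',(.474,.0189))):
    P=np.load(n+'0.npy').reshape(-1,3); r=np.hypot(P[:,0]-c[0],P[:,1]-c[1])
    q=P[(abs(P[:,2]-.06)<.008)&(abs(r-.092)<.006)]; a=np.sort(np.degrees(np.arctan2(q[:,1]-c[1],q[:,0]-c[0]))%360)
    i=np.argmax(np.diff(a)); print(n,a[i].round(1),a[i+1].round(1),'mid',((a[i]+a[i+1])/2).round(1)); mid=np.radians((a[i]+a[i+1])/2)
    k=cam(n); Q=cloud(k); hsv=cv2.cvtColor(k['image'],cv2.COLOR_RGB2HSV)
    m=((hsv[...,0]<9)|(hsv[...,0]>168))&(hsv[...,1]>150)&(abs(Q[...,2]-.110)<.008)&(np.hypot(Q[...,0]-c[0],Q[...,1]-c[1])<.1)
    q=Q[m]; (e,rad)=cv2.minEnclosingCircle((q[:,:2]*1000).astype(np.float32)); e=np.array(e)/1000
    d=e-c; u=np.array([np.cos(mid),np.sin(mid)]); print(len(q),'lid',e.round(4),rad,'mean',q.mean(0).round(4),'along',(d@u).round(4),'side(ccw+)',(u[0]*d[1]-u[1]*d[0]).round(4))
E
```

```text
top 111.6 206.5 mid 159.1
98 lid [0.4221 0.0354] 23.680471420288086 mean [0.4213 0.0362 0.1094] along 0.0541 side(ccw+) 0.0003
scene 111.6 205.7 mid 158.7
25 lid [0.4107 0.0536] 12.357274055480957 mean [0.4122 0.052  0.1111] along 0.0716 side(ccw+) -0.0093
```

```bash
python3 - <<'E'
from h import *
k=cam('scene'); Q=cloud(k); c=np.array((.474,.0189)); i=k['image'].astype(int)
m=(abs(Q[...,2]-.110)<.006)&(np.hypot(Q[...,0]-.422,Q[...,1]-.038)<.045)&(i[...,0]>1.7*i[...,1])
q=Q[m]; e,rad=cv2.minEnclosingCircle((q[:,:2]*1000).astype(np.float32)); e=np.array(e)/1000; d=e-c; a=np.radians(158.9); u=np.array([np.cos(a),np.sin(a)])
print(len(q),e,rad,d@u,u[0]*d[1]-u[1]*d[0])
o=sensors.get_obs(); print(o['time'],o['grip_force'],abs(o['dq']).max())
E
```

```text
181 [0.42439569 0.0367784 ] 27.857316970825195 0.052714681213281815 0.0011776796275365167
14.05 58.82733106613159 0.0012837375248127417
```

Both views put the jar within about 1 mm of the middle. The grip is held at 59 N and everything is still.

```bash
python3 -m inch '[{"slide":[0,0,0],"twist":0},{"slide":[0,0,0],"twist":0},{"slide":[0,0,0],"twist":0}]'; python3 -c "
from rig import workorder
print(workorder.sign_off())"
```

```text
time: 14.35
ee_pos: [0.4749, 0.0186, 0.1782]
eef_rot: [3.07, 0.661, 0.007]
contact_force: [5.6, -1.8, 1.5]
gripper_width: 0.0134
grip_force: 58.8
the job is handed in; nothing more can be done
None
```

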